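# Find the weak chart clip by tugging its card

## Task

One of the three look-alike chart clips in the rack has gone weak: tug the proof cards with a light, steady pull of about 8 N, which a good clip withstands while the weak one lets its card slide; pulling harder than about 12 N spoils a good clip. Draw the weak clip's card out about 2 cm while the clip still stands in the rack, then lift that clip, card and all, out and stand it upright in the pine scrap tray. Leave the good clips standing in their bays with their cards in (no more than a centimetre of slip), and leave the other things on the counter alone.

Things in the scene. Friction and masses are not known exactly. Their poses are not given: they have to be found in the camera images.
- clip_a_centre (a point): One of three identical brass spring chart clips, standing on its foot, 52 mm high. Point: its centre, 26 mm above the underside. z up, -x to the jaw mouth (rack front), y across. Grasp from above on the straight side plates, 26 mm apart outside (x -18 to +18 mm, full height). Jaw lips reach x -37 mm, tail levers x +39 mm (y +-20). Loose, about 0.25 kg with its card (varies).
- tab_a (a point): Wooden pull tab on the card of the clip of this letter. Point: its centre. 26 mm along x, 10 mm thick (y), 28 mm high, axes as the clip's; pull along -x, pinch from above closing along y. Card home: 71 mm in front (-x) of the clip's centre, 10 mm above it, 46 mm above the table, overhanging the rack's front. 21 mm of bare card, 3 mm thick, shows behind it.
- card_a (a joint): How far this clip's card is drawn out (m): 0 home, at most 0.035 (captive, cannot leave the clip); starts at 0 to 0.003. Slides along the clip's -x and stays where left. The jaw holds it by dry friction, nearly the same all along: about 4 N in the weak clip, about 22 N in a good one. Which bay holds the weak clip varies.
- clip_b_centre (a point): One of three identical brass spring chart clips, standing on its foot, 52 mm high. Point: its centre, 26 mm above the underside. z up, -x to the jaw mouth (rack front), y across. Grasp from above on the straight side plates, 26 mm apart outside (x -18 to +18 mm, full height). Jaw lips reach x -37 mm, tail levers x +39 mm (y +-20). Loose, about 0.25 kg with its card (varies).
- tab_b (a point): Wooden pull tab on the card of the clip of this letter. Point: its centre. 26 mm along x, 10 mm thick (y), 28 mm high, axes as the clip's; pull along -x, pinch from above closing along y. Card home: 71 mm in front (-x) of the clip's centre, 10 mm above it, 46 mm above the table, overhanging the rack's front. 21 mm of bare card, 3 mm thick, shows behind it.
- card_b (a joint): How far this clip's card is drawn out (m): 0 home, at most 0.035 (captive, cannot leave the clip); starts at 0 to 0.003. Slides along the clip's -x and stays where left. The jaw holds it by dry friction, nearly the same all along: about 4 N in the weak clip, about 22 N in a good one. Which bay holds the weak clip varies.
- clip_c_centre (a point): One of three identical brass spring chart clips, standing on its foot, 52 mm high. Point: its centre, 26 mm above the underside. z up, -x to the jaw mouth (rack front), y across. Grasp from above on the straight side plates, 26 mm apart outside (x -18 to +18 mm, full height). Jaw lips reach x -37 mm, tail levers x +39 mm (y +-20). Loose, about 0.25 kg with its card (varies).
- tab_c (a point): Wooden pull tab on the card of the clip of this letter. Point: its centre. 26 mm along x, 10 mm thick (y), 28 mm high, axes as the clip's; pull along -x, pinch from above closing along y. Card home: 71 mm in front (-x) of the clip's centre, 10 mm above it, 46 mm above the table, overhanging the rack's front. 21 mm of bare card, 3 mm thick, shows behind it.
- card_c (a joint): How far this clip's card is drawn out (m): 0 home, at most 0.035 (captive, cannot leave the clip); starts at 0 to 0.003. Slides along the clip's -x and stays where left. The jaw holds it by dry friction, nearly the same all along: about 4 N in the weak clip, about 22 N in a good one. Which bay holds the weak clip varies.
- rack: Fixed wooden rack, board 98 mm (x) by 320 (y) by 10 thick. Origin at table level under its middle; -x is its front, facing the robot; z up. Bays at x 0, y -105, 0, +105 mm, no side walls. Before each bay two steel posts (x -39 to -46 mm, top 62 mm above the table) with an 8 mm slot for the card: a pulled clip slides 2 mm, then its lips meet the posts. Back rail 12 mm high.
- tray_floor (a point): Fixed shallow pine scrap tray, empty; this point is the centre of its inner floor, 6 mm above the table. Inside 148 mm (x) by 120 mm (y), walls 6 mm thick, rim 12 mm above the floor (a card projecting from a standing clip passes above the rim). z up.
- cleat_1: Bystander, leave alone: chromed two-horned cleat, 112 mm long, 35 mm high, lying on the counter. Origin at its underside.
- cleat_2: Bystander, leave alone: chromed two-horned cleat, 112 mm long, 35 mm high, lying on the counter. Origin at its underside.
- fid: Bystander, leave alone: tapered bronze fid 210 mm long, 26 mm thick, lying behind the rack. Origin at its underside.
- mirror_frame: Bystander, leave alone: small upright brass sextant mirror frame, 53 mm wide, 59 mm high. Origin at its underside.
- nail_box_lid: Bystander, leave alone: copper boat nail box lid, 90 x 130 mm, 14 mm high, lying open side up. Origin at its underside.
- brass_weight: Bystander, leave alone: brass knob weight, 40 mm across, 56 mm high. Origin at its underside.
- posts: The six steel stop posts of the rack (three pairs), fixed to it; same origin and axes as the rack. Any pull on a card is taken up here, as the clip's jaw lips bear on its pair.
Not all that is in view belongs to the job. Leave any pink or red look-alike of the part that bears clip_a_centre alone. What is shaped like the part that bears clip_c_centre but green is not meant.

How it is judged:
By the outcome, as a careful person would: the job done as asked, in the order asked, and still so for the second after the job is handed in, with the robot touching nothing.
It also fails if it takes over 61 s, if anything falls off the work surface, if the arm or the gripper's body presses on something with over 40 N, if the wrist force passes 120 N, or if a joint passes its speed limit or range.

## Robot

A 6-joint arm with a two-finger parallel gripper is mounted at the origin on the work surface. World frame = base frame: x ahead of the robot, y to its left, z up, the work surface at z = 0. Lengths are in m, angles in rad, forces in N, time in s.
With the tool pointing down it reaches from about 0.3 to 0.85 m from the base axis. Payload 5.4 kg.
Tool frame: the origin (TCP) lies midway between the tips of the shut fingers; the grasp point (between the pads) lies 19 mm behind it; z points along the fingers, x is the direction in which the jaws open and shut, and the axes are right-handed (so a half turn about z gives the same grasp; the last joint's range is limited). The gripper opens to 85 mm and grips with 20 to 120 N. Pads are 22 mm wide; open, the fingers measure 114 mm over their backs; the gripper's body (76 mm by 85 mm) begins 54 mm behind the grasp point. The pads swing forward as they close: fully open they stand 13 mm farther back than shut.
Start: joints at [-1.472, 0.158, 1.597, -0, 1.386, -0.21], TCP at [0.175, -0.548, 0.231] pointing down, gripper open.
Joint ranges: [-2.91, 2.91], [-0.94, 2.29], [0.18, 2.7], [-1.29, 4.43], [0.17, 2.64], [-3, 3]. Speed limits (rad/s): [2.57, 2.57, 3.14, 3.14, 3.14, 3.14].

## Interface

Orientations are given as a 3x3 rotation matrix whose columns are the frame's x, y, z axes.
In Python, from station import telemetry, viewer, order gives the robot as it stands. The module is installed in compiled form; this text tells all that it offers.
- The arm moves only by the tool step_arm, never from a script. Its argument "increments" is one flat list of numbers, 6 for each row, row after row: the shift along the tool's x, y, z in cm, then the turn, a rotation vector about the tool's x, y, z in degrees. A call has 1 to 12 rows; each row is the pose to reach, as a shift and turn from the pose measured when the call began, along the tool's axes at that moment; what a row does not reach only later rows make up. A row lasts 1/8 s, in which the tool goes at most 62.5 mm and 10.7 degrees, less where a joint would pass 70% of its speed; a pose out of reach is approached as far as the arm can. A call with a gripper value outside its range is refused whole. "jaw" is the closure, from -1 (fully open) to 1 (shut), set as the call begins (left out, the last holds). The fingers move at their own pace and stop on an object; "force" is the grip in N (left out, the last holds). Time passes only in rows, so rows that repeat a pose let the fingers close. It gives the time, the measured TCP pose, the force and the opening at its end, in the units of the state.
- telemetry.sense(): the state, without advancing time (a new reading comes with each control period).
- viewer.read_camera(name): name is "scene" or "top"; returns (picture, depth): 400x640x3 uint8, blue, green, red; 400x640 float32, m along the optical axis (not along the pixel's ray), 0 where there is no reading.
- viewer.calibration(name): a dict with "fovy" (degrees; the focal length in pixels is half the picture's height over the tangent of half this angle, whatever the lens; pixels are square), "cx", "cy" (the principal point, pixels), "R" (3x3) and "t" (3): a world point X has camera coordinates R X + t. Camera axes: x right, y down, z forward; pixel columns grow to the right and rows downward; lengths in m; the calibration is good to about 2 mm. A picture is of the moment at which its call begins. calibration takes no time and is no camera call.
- order.sign_off(): hands the job in, once; it reports no verdict.
The state is a dict: "t": time; "joint_pos": joint angles; "joint_velocities": joint speeds; "tau": joint torques, N m; "eef_pos": TCP position; "eef_rot": TCP orientation; "force": force on the tool from outside, world axes, zero at the start; "torque": the same for the moment, N m; "gripper_width": opening from 0.0 (shut) to 1.0 (fully open).
Only numpy, scipy, OpenCV 4.12 (cv2) and the standard library are available. Lean on these libraries where they do the work, as an engineer would, in place of code of your own. Each camera call takes 0.05 s, during which the arm holds its last target.

## Working session

There is one attempt and no reset: what is moved stays moved. The work goes in short steps, Python scripts to look and compute and a tool call to move; the robot and the scene stay as the last step left them, time stands still between calls to the robot, and variables do not carry over. Pictures are saved under pics/ and viewed, and the job is handed in when it is done.

Besides the shell and the picture viewer there is one more tool, called after ">>>" by a JSON object that holds its "fn" and its "kwargs", one argument or row to a line. step_arm: Moves the arm, as the interface text tells. Its arguments: {"type":"object","properties":{"increments":{"type":"array","items":{"type":"number"}},"jaw":{"type":"number"},"force":{"type":"number"}},"required":["increments"]}

```bash
mkdir -p pics
cat > h.py <<'E'
import numpy as np,cv2
from station import telemetry,viewer,order
def grab(n,save=None):
    im,d=viewer.read_camera(n); im=np.array(im); d=np.array(d)
    np.savez('/tmp/%s.npz'%n,im=im,d=d)
    if save: cv2.imwrite('pics/'+save,im)
    return im,d
def cloud(n,d):
    c=viewer.calibration(n); f=200/np.tan(np.radians(c['fovy'])/2)
    v,u=np.mgrid[0:400,0:640]
    P=np.stack([(u-c['cx'])/f*d,(v-c['cy'])/f*d,d],-1)
    return (P-np.array(c['t']))@np.array(c['R'])
def proj(n,X):
    c=viewer.calibration(n); f=200/np.tan(np.radians(c['fovy'])/2)
    p=np.array(c['R'])@np.array(X)+np.array(c['t']); return f*p[0]/p[2]+c['cx'],f*p[1]/p[2]+c['cy']
E
python3 - <<'E'
from h import *
grab('top','top0.png');grab('scene','scene0.png')
s=telemetry.sense();print(s)
for n in('top','scene'):print(viewer.calibration(n))
E
```

```text
{'t': 0.1, 'joint_pos': array([-1.47207848e+00,  1.59005667e-01,  1.59811761e+00,  6.60018312e-06,
        1.38619763e+00, -2.10118154e-01]), 'joint_velocities': array([-0.00020684, -0.00109748, -0.00405847, -0.00090203, -0.00201442,
        0.00284624]), 'tau': array([-6.39156679e-04, -3.96989965e+01, -3.32337499e+01, -2.17558518e-04,
        4.20857497e-03,  8.02943589e-06]), 'eef_pos': array([ 0.17468814, -0.54725018,  0.23039866]), 'eef_rot': array([[ 3.03948621e-01, -9.52688411e-01, -1.63875499e-04],
       [-9.52686928e-01, -3.03948444e-01,  1.72047316e-03],
       [-1.68888455e-03, -3.66813400e-04, -9.99998507e-01]]), 'force': array([0.2360788 , 1.12289367, 0.09661176]), 'torque': array([-0.01359737,  0.02346772, -0.06423341]), 'gripper_width': 0.9993214718956233}
{'fovy': 47.96781136429359, 'cx': 319.32324690382046, 'cy': 192.0470338252763, 'R': array([[ 9.52717723e-03, -9.99954347e-01,  7.32101254e-04],
       [-9.87037307e-01, -9.52140273e-03, -1.60208292e-01],
       [ 1.60207949e-01,  8.03721542e-04, -9.87082959e-01]]), 't': array([-0.03531602,  0.52432544,  1.16927595])}
{'fovy': 51.48134379549937, 'cx': 315.2945838928819, 'cy': 191.5396511178035, 'R': array([[ 0.04386474,  0.99903662,  0.00131204],
       [ 0.81902482, -0.03520886, -0.57267677],
       [-0.57207886,  0.02619491, -0.81978021]]), 't': array([-0.0126903 , -0.38305616,  1.39267838])}
```

View pics/top0.png

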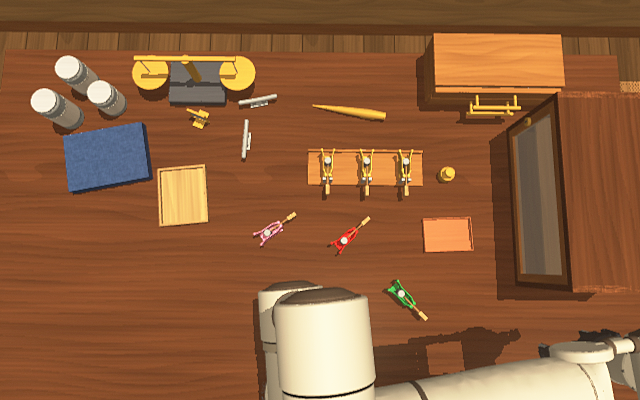

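View pics/scene0.png

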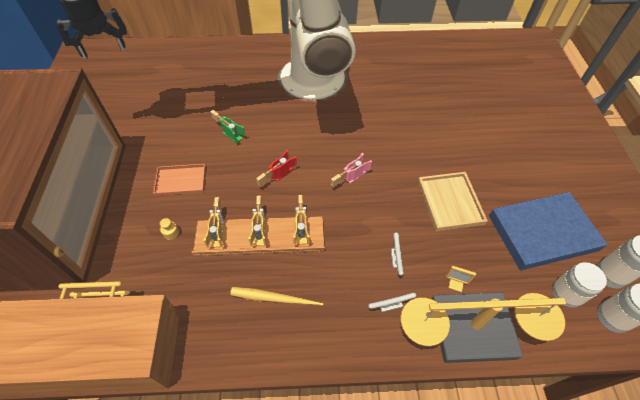

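Run:
```python
from h import *
z=np.load('/tmp/top.npz');im,d=z['im'],z['d'];P=cloud('top',d)
c=cv2.resize(im[140:205,295:435],None,fx=5.6,fy=5.6,interpolation=cv2.INTER_CUBIC);cv2.imwrite('pics/z0.png',c)
z=np.load('/tmp/scene.npz');im2,d2=z['im'],z['d'];P2=cloud('scene',d2)
c=cv2.resize(im2[190:260,185:335],None,fx=5.2,fy=5.2,interpolation=cv2.INTER_CUBIC);cv2.imwrite('pics/z1.png',c)
# height maps
for nm,Q,D in(('top',P,d),('scene',P2,d2)):
    print(nm)
    ok=D>0
    reg=ok&(Q[...,0]>.4)&(Q[...,0]<.75)&(Q[...,1]>-.35)&(Q[...,1]<.15)
    b=reg&(Q[...,2]>.006)&(Q[...,2]<.014)
    pts=Q[b]
    lab,n=None,None
    nl,lb,st,ce=cv2.connectedComponentsWithStats(b.astype(np.uint8))
    for i in np.argsort(-st[1:,4])[:4]+1:
        q=Q[lb==i]; print('board',st[i],q.min(0).round(3),q.max(0).round(3),cv2.minAreaRect((q[:,:2]*1000).astype(np.float32)))
    for zl,zh in((.02,.045),(.045,.07)):
        b=reg&(Q[...,2]>zl)&(Q[...,2]<zh)
        nl,lb,st,ce=cv2.connectedComponentsWithStats(b.astype(np.uint8))
        for i in range(1,nl):
            if st[i,4]>8:
                q=Q[lb==i];print(zl,st[i],q.min(0).round(3),q.max(0).round(3))
```

```text
top
board [328 152  38  34 836] [ 0.55  -0.157  0.006] [ 0.644 -0.054  0.014] ((597.2728271484375, -105.54227447509766), (102.99567413330078, 93.85417938232422), 89.89997100830078)
board [368 153  36  33 813] [ 0.55  -0.262  0.006] [ 0.643 -0.165  0.014] ((597.2443237304688, -213.01231384277344), (92.6352310180664, 97.64520263671875), 0.6924147605895996)
board [308 152  19  33 455] [ 0.552 -0.049  0.006] [0.644 0.003 0.014] ((598.189453125, -22.997398376464844), (92.66557312011719, 50.1569938659668), 0.7652316093444824)
board [407 153  16  34 360] [ 0.55  -0.317  0.006] [ 0.644 -0.273  0.014] ((597.41357421875, -296.3345642089844), (42.275997161865234, 93.17809295654297), 87.32476043701172)
0.02 [362 114  24   6  72] [ 0.738 -0.213  0.02 ] [ 0.75  -0.148  0.032]
0.02 [308 149  13   3  31] [ 0.642 -0.031  0.02 ] [0.649 0.002 0.028]
0.02 [323 150  10   2  16] [ 0.643 -0.064  0.02 ] [ 0.647 -0.039  0.029]
0.02 [335 150  20   3  38] [ 0.642 -0.126  0.02 ] [ 0.647 -0.073  0.027]
0.02 [356 150   8  27  35] [ 0.572 -0.148  0.021] [ 0.648 -0.131  0.045]
0.02 [362 150  10   4  22] [ 0.635 -0.
[... 3353 characters left out ...]
] [ 0.608 -0.173  0.02 ] [ 0.64  -0.145  0.045]
0.02 [307 240   3   4  11] [ 0.637 -0.035  0.028] [ 0.641 -0.03   0.043]
0.02 [220 242   3   5  10] [ 0.634 -0.244  0.027] [ 0.64  -0.24   0.043]
0.02 [192 246 133   8 303] [ 0.641 -0.312  0.02 ] [0.65  0.006 0.026]
0.02 [231 287  31   5  73] [ 0.74  -0.211  0.02 ] [ 0.75  -0.144  0.029]
0.045 [331 159  41  23 197] [0.4   0.034 0.045] [0.47  0.145 0.056]
0.045 [257 161  32  20 137] [ 0.4   -0.161  0.045] [ 0.459 -0.079  0.056]
0.045 [293 195  17  47 300] [ 0.517 -0.068  0.045] [ 0.64  -0.03   0.066]
0.045 [204 197  18  47 374] [ 0.515 -0.277  0.045] [ 0.64  -0.239  0.065]
0.045 [248 196  18  47 317] [ 0.516 -0.173  0.045] [ 0.64  -0.135  0.066]
```

Run:
```python
from h import *
for nm in('top','scene'):
    z=np.load('/tmp/%s.npz'%nm);im,d=z['im'],z['d'];Q=cloud(nm,d)
    reg=(d>0)&(Q[...,0]>.3)&(Q[...,0]<.75)&(Q[...,1]>.25)&(Q[...,1]<.6)
    b=reg&(Q[...,2]>.003)&(Q[...,2]<.03)
    nl,lb,st,ce=cv2.connectedComponentsWithStats(b.astype(np.uint8))
    for i in range(1,nl):
        if st[i,4]>100:
            q=Q[lb==i]; print(nm,st[i],q.min(0).round(3),q.max(0).round(3),cv2.minAreaRect((q[:,:2]*1000).astype(np.float32)))
    z0=(d>0)&(Q[...,0]>.3)&(Q[...,0]<.5)&(abs(Q[...,1]-.2)<.05); print('table z',np.median(Q[z0][:,2]))
```

```text
top [191 114  21  15 120] [0.712 0.281 0.003] [0.747 0.334 0.029] ((726.2833251953125, 310.8055725097656), (55.69257736206055, 28.215187072753906), 74.14229583740234)
top [ 90 124  63  67 333] [0.53  0.436 0.003] [0.719 0.6   0.03 ] ((591.2474975585938, 486.42071533203125), (115.0421371459961, 230.87820434570312), 54.96866226196289)
top [ 153  165   59   62 2703] [0.431 0.27  0.003] [0.605 0.437 0.025] ((517.3023681640625, 349.7698669433594), (170.18780517578125, 161.22569274902344), 4.782767295837402)
table z -7.74527732431423e-05
scene [ 418  172  156   99 3335] [0.423 0.274 0.003] [0.72 0.6  0.03] ((587.808837890625, 404.2728271484375), (396.2077941894531, 200.8363037109375), 34.815948486328125)
scene [446 272  26  14 187] [0.726 0.288 0.003] [0.75  0.336 0.03 ] ((745.2623291015625, 309.650390625), (52.5212287902832, 19.93100357055664), 68.2489013671875)
table z 0.00037886903321063167
```

View pics/z0.png

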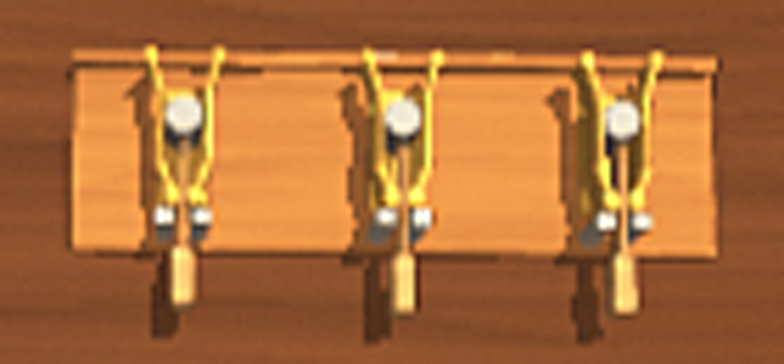

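View pics/z1.png

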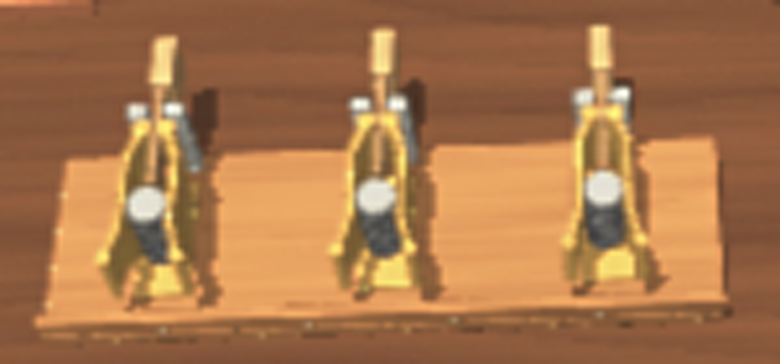

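Run:
```python
from h import *
for nm in('top','scene'):
    z=np.load('/tmp/%s.npz'%nm);im,d=z['im'],z['d'];Q=cloud(nm,d)
    for y0 in(-.05,-.155,-.26):
        r=(abs(Q[...,1]-y0)<.04)&(d>0)
        t=Q[r&(Q[...,0]>.5)&(Q[...,0]<.541)&(Q[...,2]>.055)]
        c=Q[r&(Q[...,0]>.57)&(Q[...,0]<.615)&(Q[...,2]>.05)]
        l=Q[r&(Q[...,0]>.625)&(Q[...,0]<.65)&(Q[...,2]>.035)]
        p=Q[r&(Q[...,0]>.545)&(Q[...,0]<.565)&(Q[...,2]>.057)]
        for a,n in((t,'tab'),(c,'body'),(l,'lever'),(p,'post')):
            if len(a):print(nm,y0,n,len(a),a.mean(0).round(4),a.min(0).round(4),a.max(0).round(4))
    # edge-line fit of board front
    b=(d>0)&(Q[...,2]>.005)&(Q[...,2]<.013)&(Q[...,1]>-.32)&(Q[...,1]<.01)&(Q[...,0]>.53)&(Q[...,0]<.66)
    xs=[];
    for y in np.arange(-.31,.0,.005):
        m=Q[b&(abs(Q[...,1]-y)<.0025)]
        if len(m): xs.append((y,m[:,0].min(),m[:,0].max()))
    xs=np.array(xs); print(nm,np.polyfit(xs[:,0],xs[:,1],1),np.median(xs,0))
    # tray
    b=(d>0)&(Q[...,0]>.41)&(Q[...,0]<.63)&(Q[...,1]>.26)&(Q[...,1]<.45)&(Q[...,2]>.0145)&(Q[...,2]<.0215)
    nl,lb,st,ce=cv2.connectedComponentsWithStats(b.astype(np.uint8)); i=1+np.argmax(st[1:,4]); q=Q[lb==i]
    print('rim',len(q),cv2.minAreaRect((q[:,:2]*1000).astype(np.float32)))
```

```text
top -0.05 tab 37 [ 0.5287 -0.0522  0.0603] [ 0.5165 -0.0561  0.056 ] [ 0.5408 -0.0479  0.0649]
top -0.05 body 95 [ 0.5958 -0.0515  0.0598] [ 0.5707 -0.0636  0.0502] [ 0.615  -0.0393  0.0706]
top -0.05 lever 24 [ 0.6328 -0.0503  0.0582] [ 0.6251 -0.0693  0.0387] [ 0.6398 -0.0337  0.0657]
top -0.05 post 24 [ 0.5585 -0.0519  0.0607] [ 0.5495 -0.0638  0.0576] [ 0.5648 -0.0397  0.0659]
top -0.155 tab 40 [ 0.5271 -0.1556  0.0602] [ 0.5145 -0.1599  0.0563] [ 0.5396 -0.1514  0.0643]
top -0.155 body 111 [ 0.5951 -0.1557  0.0593] [ 0.5709 -0.1682  0.05  ] [ 0.6148 -0.1435  0.0676]
top -0.155 lever 25 [ 0.6327 -0.1542  0.0555] [ 0.6251 -0.1746  0.0375] [ 0.6377 -0.1376  0.0669]
top -0.155 post 29 [ 0.5574 -0.1555  0.0619] [ 0.5452 -0.1676  0.0571] [ 0.5641 -0.1432  0.0664]
top -0.26 tab 40 [ 0.528  -0.2616  0.06  ] [ 0.5157 -0.2666  0.0554] [ 0.5409 -0.2561  0.064 ]
top -0.26 body 118 [ 0.5957 -0.2603  0.0591] [ 0.5713 -0.2734  0.0504] [ 0.6145 -0.248   0.0658]
top -0.26 lever 32 [ 0.6327 -0.2579  0.0546] [ 0.6259 -0.279   0.0369] [ 0.6388 -0.2414  0.0663]
top -0.26 post 31 [ 0.5583 -0.2607  0.
[... 894 characters left out ...]
7 ] [ 0.6403 -0.1347  0.0657]
scene -0.155 post 30 [ 0.5589 -0.1537  0.0606] [ 0.5452 -0.1653  0.0576] [ 0.5644 -0.1406  0.0644]
scene -0.26 tab 40 [ 0.5282 -0.2583  0.0596] [ 0.5147 -0.2632  0.0558] [ 0.5407 -0.2531  0.0627]
scene -0.26 body 154 [ 0.5955 -0.2588  0.0586] [ 0.5701 -0.2714  0.0501] [ 0.6149 -0.2451  0.0637]
scene -0.26 lever 58 [ 0.6346 -0.2611  0.0519] [ 0.6259 -0.2785  0.0351] [ 0.6402 -0.2393  0.0653]
scene -0.26 post 36 [ 0.5577 -0.2582  0.0605] [ 0.5462 -0.2705  0.0571] [ 0.5649 -0.2458  0.0631]
scene [-0.02636212  0.55952587] [-0.1575      0.55243368  0.64847299]
rim 521 ((516.4358520507812, 349.2767333984375), (163.21859741210938, 135.0049591064453), 5.825087070465088)
```

```bash
cat >> h.py <<'E'
from scipy.spatial.transform import Rotation as Ro
def Rt(yaw):  # tool x along world -y when yaw=0, tool z down
    c,s=np.cos(yaw),np.sin(yaw); Z=np.array([[c,-s,0],[s,c,0],[0,0,1.]])
    return Z@np.array([[0,-1,0],[-1,0,0],[0,0,-1.]])
def plan(pos,yaw=0):
    s=telemetry.sense(); R=s['eef_rot'];p=s['eef_pos']
    print('t',round(s['t'],2),'p',p.round(4),'F',s['force'].round(2),'w',round(s['gripper_width'],3))
    print('cm',(R.T@(np.array(pos)-p)*100).round(2),'deg',np.degrees(Ro.from_matrix(R.T@Rt(yaw)).as_rotvec()).round(2))
E
python3 - <<'E'
from h import *
plan([.528,-.260,.12])
z=np.load('/tmp/top.npz');Q=cloud('top',z['d'])
m=(Q[...,2]>.15)&(Q[...,0]>.35)&(Q[...,0]<.8)&(Q[...,1]>-.8)&(Q[...,1]<0)
print(Q[m].min(0),Q[m].max(0))
E
```

```text
t 0.1 p [ 0.1747 -0.5473  0.2304] F [0.24 1.12 0.1 ] w 0.999
cm [-16.61 -42.39  11.08] deg [-1.000e-02  1.000e-01  1.769e+01]
[ 0.35019466 -0.74481849  0.15001398] [ 0.72068504 -0.55128177  0.28658984]
```

>>> {"fn": "step_arm", "kwargs": {
  "increments": [-8,-14,0,0,0,9,-15,-20,0,0,0,17.7,-16.6,-26,0,0,0,17.7,-16.6,-32,0,0,0,17.7,-16.6,-38,2,0,0,17.7,-16.6,-42.4,4,0,0,17.7,-16.6,-42.4,8,0,0,17.7,-16.6,-42.4,11,0,0,17.7,-16.6,-42.4,11,0,0,17.7,-16.6,-42.4,11,0,0,17.7],
  "jaw": 0,
  "force": 40
}}

```text
t: 1.35
eef_pos: [0.5279, -0.2603, 0.121]
eef_rot: [[0.0, -1.0, -0.001], [-1.0, -0.0, 0.001], [-0.001, 0.001, -1.0]]
force: [-0.0, -0.3, 0.3]
gripper_width: 0.501
```

Run:
```python
from h import *
plan([.528,-.260,.027])
```

```text
t 1.35 p [ 0.5279 -0.2603  0.121 ] F [-0.05 -0.33  0.34] w 0.501
cm [-0.02 -0.01  9.4 ] deg [0.04 0.09 0.01]
```

>>> {"fn": "step_arm", "kwargs": {
  "increments": [0,0,4,0,0,0,0,0,8,0,0,0,0,0,9.4,0,0,0,0,0,9.4,0,0,0,0,0,9.4,0,0,0]
}}

```text
t: 1.98
eef_pos: [0.5293, -0.2617, 0.0296]
eef_rot: [[-0.0, -1.0, 0.003], [-1.0, 0.0, -0.001], [0.001, -0.003, -1.0]]
force: [0.1, -0.1, 0.8]
gripper_width: 0.503
```

Run:
```python
from h import *
plan([.528,-.260,.027])
im,d=grab('scene')
cv2.imwrite('pics/s1.png',cv2.resize(im[130:290,100:400],None,fx=2.6,fy=2.6,interpolation=cv2.INTER_CUBIC))
```

```text
t 1.98 p [ 0.5293 -0.2617  0.0296] F [ 0.14 -0.08  0.81] w 0.503
cm [-0.17  0.13  0.26] deg [-0.16 -0.07 -0.02]
```

View pics/s1.png

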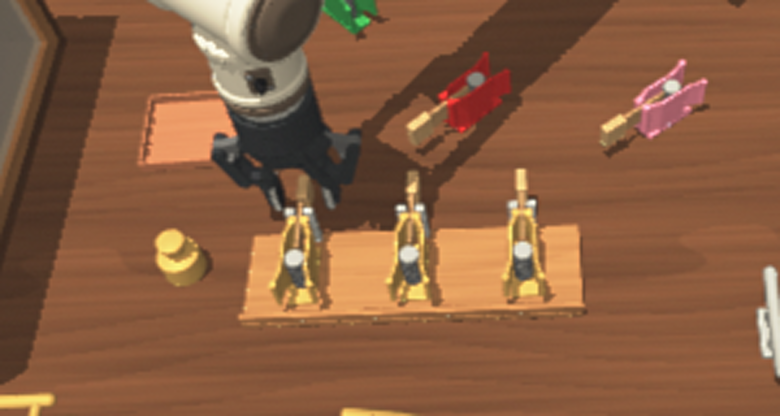

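>>> {"fn": "step_arm", "kwargs": {
  "increments": [-0.15,0.13,0.25,0,0,0,-0.15,0.13,0.25,0,0,0]
}}

```text
t: 2.28
eef_pos: [0.5283, -0.2601, 0.0276]
eef_rot: [[0.0, -1.0, 0.003], [-1.0, -0.0, -0.002], [0.002, -0.003, -1.0]]
force: [-0.3, 0.3, -0.1]
gripper_width: 0.498
```

>>> {"fn": "step_arm", "kwargs": {
  "increments": [0,0,0,0,0,0,0,0,0,0,0,0,0,0,0,0,0,0,0,0,0,0,0,0,0,0,0,0,0,0,0,0,0,0,0,0],
  "jaw": 1,
  "force": 30
}}

```text
t: 3.02
eef_pos: [0.5284, -0.2602, 0.0277]
eef_rot: [[0.0, -1.0, 0.004], [-1.0, -0.0, -0.002], [0.002, -0.004, -1.0]]
force: [0.2, -0.4, 1.7]
gripper_width: 0.112
```

>>> {"fn": "step_arm", "kwargs": {
  "increments": [0,0.05,0,0,0,0,0,0.1,0,0,0,0,0,0.1,0,0,0,0]
}}

```text
t: 3.4
eef_pos: [0.5275, -0.2602, 0.0277]
eef_rot: [[-0.0, -1.0, 0.004], [-1.0, 0.0, -0.002], [0.002, -0.004, -1.0]]
force: [1.7, 0.5, 0.5]
gripper_width: 0.113
```

>>> {"fn": "step_arm", "kwargs": {
  "increments": [0,0.03,0,0,0,0,0,0.05,0,0,0,0,0,0.05,0,0,0,0]
}}

```text
t: 3.78
eef_pos: [0.527, -0.2602, 0.0277]
eef_rot: [[-0.0, -1.0, 0.004], [-1.0, 0.0, -0.002], [0.002, -0.004, -1.0]]
force: [1.7, -0.2, -0.2]
gripper_width: 0.114
```

Clip sliding on its foot (1.7 N). Continue gently.

>>> {"fn": "step_arm", "kwargs": {
  "increments": [0,0.02,0,0,0,0,0,0.04,0,0,0,0,0,0.04,0,0,0,0]
}}

```text
t: 4.15
eef_pos: [0.5266, -0.2602, 0.0277]
eef_rot: [[-0.0, -1.0, 0.004], [-1.0, 0.0, -0.002], [0.002, -0.004, -1.0]]
force: [1.6, 0.8, 0.4]
gripper_width: 0.112
```

>>> {"fn": "step_arm", "kwargs": {
  "increments": [0,0.02,0,0,0,0,0,0.04,0,0,0,0,0,0.04,0,0,0,0]
}}

```text
t: 4.53
eef_pos: [0.5263, -0.2602, 0.0277]
eef_rot: [[-0.0, -1.0, 0.004], [-1.0, 0.0, -0.002], [0.002, -0.004, -1.0]]
force: [3.8, 0.2, -1.1]
gripper_width: 0.11
```

>>> {"fn": "step_arm", "kwargs": {
  "increments": [0,0.02,0,0,0,0,0,0.03,0,0,0,0,0,0.03,0,0,0,0]
}}

```text
t: 4.9
eef_pos: [0.5262, -0.2602, 0.0277]
eef_rot: [[-0.0, -1.0, 0.005], [-1.0, 0.0, -0.002], [0.002, -0.005, -1.0]]
force: [4.1, -0.2, -0.6]
gripper_width: 0.111
```

>>> {"fn": "step_arm", "kwargs": {
  "increments": [0,0.02,0,0,0,0,0,0.03,0,0,0,0,0,0.03,0,0,0,0]
}}

```text
t: 5.28
eef_pos: [0.5259, -0.2602, 0.0277]
eef_rot: [[-0.0, -1.0, 0.005], [-1.0, 0.0, -0.002], [0.002, -0.005, -1.0]]
force: [4.1, 0.1, -1.2]
gripper_width: 0.109
```

>>> {"fn": "step_arm", "kwargs": {
  "increments": [0,0.03,0,0,0,0,0,0.06,0,0,0,0,0,0.06,0,0,0,0]
}}

```text
t: 5.65
eef_pos: [0.5252, -0.2602, 0.0277]
eef_rot: [[-0.0, -1.0, 0.005], [-1.0, 0.0, -0.002], [0.002, -0.005, -1.0]]
force: [3.7, -0.4, -0.5]
gripper_width: 0.107
```

>>> {"fn": "step_arm", "kwargs": {
  "increments": [0,0.03,0,0,0,0,0,0.06,0,0,0,0,0,0.06,0,0,0,0]
}}

```text
t: 6.02
eef_pos: [0.5246, -0.2602, 0.0277]
eef_rot: [[-0.0, -1.0, 0.005], [-1.0, 0.0, -0.002], [0.002, -0.005, -1.0]]
force: [3.2, 0.1, -1.2]
gripper_width: 0.115
```

>>> {"fn": "step_arm", "kwargs": {
  "increments": [0,0.08,0,0,0,0,0,0.16,0,0,0,0,0,0.24,0,0,0,0,0,0.32,0,0,0,0,0,0.4,0,0,0,0,0,0.4,0,0,0,0]
}}

```text
t: 6.78
eef_pos: [0.5205, -0.2602, 0.0277]
eef_rot: [[-0.0, -1.0, 0.004], [-1.0, 0.0, -0.002], [0.002, -0.004, -1.0]]
force: [3.1, 0.5, -1.0]
gripper_width: 0.111
```

Run:
```python
from h import *
plan([.506,-.260,.027])
im,d=grab('scene')
cv2.imwrite('pics/s2.png',cv2.resize(im[170:260,180:340],None,fx=5,fy=5,interpolation=cv2.INTER_CUBIC))
Q=cloud('scene',d)
for y0 in(-.05,-.155,-.26):
        r=(abs(Q[...,1]-y0)<.04)&(d>0)
        t=Q[r&(abs(Q[...,1]-y0)<.004)&(Q[...,0]>.5)&(Q[...,0]<.55)&(Q[...,2]>.055)&(Q[...,2]<.066)]
        l=Q[r&(Q[...,0]>.625)&(Q[...,0]<.65)&(Q[...,2]>.035)&(Q[...,2]<.07)]
        print(y0,t[:,0].min() if len(t) else 0,l.mean(0),l.max(0))
```

```text
t 6.78 p [ 0.5205 -0.2602  0.0277] F [ 3.12  0.5  -0.99] w 0.111
cm [-0.02  1.45  0.07] deg [-0.25 -0.11 -0.01]
-0.05 0.515525976398729 [ 0.63547949 -0.04895922  0.05324695] [ 0.64096725 -0.03010537  0.06473229]
-0.155 0.5167263969710273 [ 0.63473445 -0.15672345  0.05215618] [ 0.63990475 -0.13483955  0.06430894]
-0.26 0.5105263363452746 [ 0.63342497 -0.25957368  0.05327576] [ 0.63746628 -0.23884837  0.06549745]
```

View pics/s2.png

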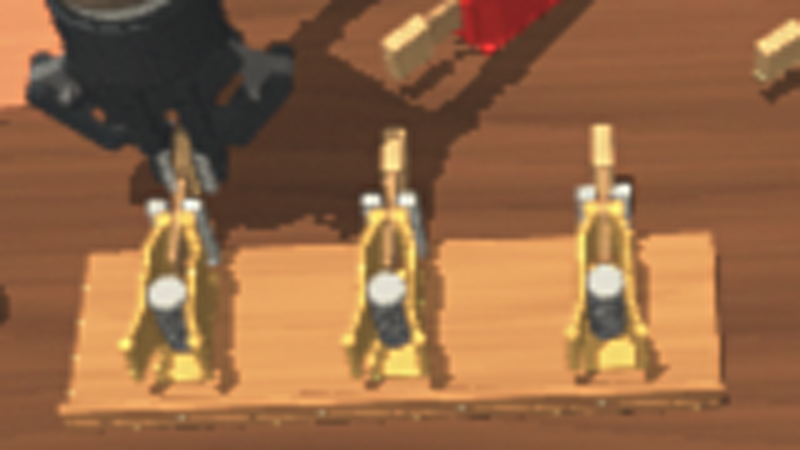

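>>> {"fn": "step_arm", "kwargs": {
  "increments": [0,0.12,0,0,0,0,0,0.24,0,0,0,0,0,0.36,0,0,0,0,0,0.48,0,0,0,0,0,0.6,0,0,0,0,0,0.72,0,0,0,0,0,0.84,0,0,0,0,0,0.96,0,0,0,0,0,1.08,0,0,0,0,0,1.2,0,0,0,0,0,1.34,0,0,0,0,0,1.34,0,0,0,0]
}}

```text
t: 8.32
eef_pos: [0.5069, -0.2602, 0.0277]
eef_rot: [[-0.0, -1.0, 0.004], [-1.0, 0.0, -0.002], [0.002, -0.004, -1.0]]
force: [2.5, 0.3, 0.6]
gripper_width: 0.11
```

>>> {"fn": "step_arm", "kwargs": {
  "increments": [0,0,0,0,0,0,0,0,0,0,0,0,0,0,0,0,0,0],
  "jaw": -0.2
}}

```text
t: 8.7
eef_pos: [0.5065, -0.2601, 0.0275]
eef_rot: [[-0.0, -1.0, 0.003], [-1.0, 0.0, -0.002], [0.002, -0.003, -1.0]]
force: [0.8, 1.1, -0.1]
gripper_width: 0.603
```

>>> {"fn": "step_arm", "kwargs": {
  "increments": [0,0,-4,0,0,0,0,0,-8,0,0,0,0,0,-8,0,0,0]
}}

```text
t: 9.07
eef_pos: [0.5084, -0.2619, 0.1114]
eef_rot: [[-0.0, -1.0, 0.009], [-1.0, -0.0, -0.007], [0.007, -0.009, -1.0]]
force: [0.3, 0.0, -0.0]
gripper_width: 0.604
```

Run:
```python
from h import *
for nm in('scene','top'):
    im,d=grab(nm)
    Q=cloud(nm,d)
    cr=im[170:260,180:340] if nm=='scene' else im[140:205,295:435]
    cv2.imwrite('pics/%s3.png'%nm,cv2.resize(cr,None,fx=5,fy=5,interpolation=cv2.INTER_CUBIC))
    for y0 in(-.05,-.155,-.26):
        r=(abs(Q[...,1]-y0)<.04)&(d>0)
        t=Q[r&(abs(Q[...,1]-y0)<.008)&(Q[...,0]>.48)&(Q[...,0]<.55)&(Q[...,2]>.055)&(Q[...,2]<.066)]
        c=Q[r&(Q[...,0]>.565)&(Q[...,0]<.61)&(Q[...,2]>.05)&(Q[...,2]<.07)]
        l=Q[r&(Q[...,0]>.625)&(Q[...,0]<.65)&(Q[...,2]>.035)&(Q[...,2]<.07)]
        print(nm,y0,t[:,0].min().round(4) if len(t) else 0,len(t),c.mean(0).round(4),c.min(0).round(4),c.max(0).round(4),l.mean(0).round(4),l.max(0).round(4))
plan([.598,-.2598,.11])
```

```text
scene -0.05 0.517 39 [ 0.5876 -0.0482  0.06  ] [ 0.565  -0.0603  0.0504] [ 0.6094 -0.0358  0.0647] [ 0.6351 -0.0488  0.053 ] [ 0.6403 -0.0301  0.0662]
scene -0.155 0.5167 39 [ 0.5874 -0.1548  0.0593] [ 0.5655 -0.1665  0.0502] [ 0.6096 -0.1407  0.0651] [ 0.6352 -0.157   0.0531] [ 0.6412 -0.1351  0.0655]
scene -0.26 0.4933 56 [ 0.5894 -0.258   0.059 ] [ 0.5654 -0.2709  0.05  ] [ 0.6098 -0.2446  0.0645] [ 0.6332 -0.26    0.0524] [ 0.638  -0.2388  0.0648]
top -0.05 0.516 42 [ 0.5892 -0.0515  0.0595] [ 0.5654 -0.0637  0.0512] [ 0.6097 -0.0394  0.0667] [ 0.6328 -0.0504  0.0567] [ 0.6395 -0.0337  0.0684]
top -0.155 0.5148 43 [ 0.5889 -0.1551  0.06  ] [ 0.5652 -0.1683  0.0512] [ 0.61   -0.1437  0.0664] [ 0.6327 -0.1547  0.056 ] [ 0.6379 -0.1372  0.0664]
top -0.26 0 0 [ 0.5994 -0.2536  0.0598] [ 0.5799 -0.2626  0.0504] [ 0.6093 -0.2475  0.0664] [ 0.6318 -0.2535  0.0528] [ 0.6363 -0.2415  0.0659]
t 9.18 p [ 0.5061 -0.26    0.1074] F [ 0.34 -1.06 -0.43] w 0.602
cm [-0.02 -9.2  -0.23] deg [-0.17 -0.1  -0.01]
```

View pics/scene3.png

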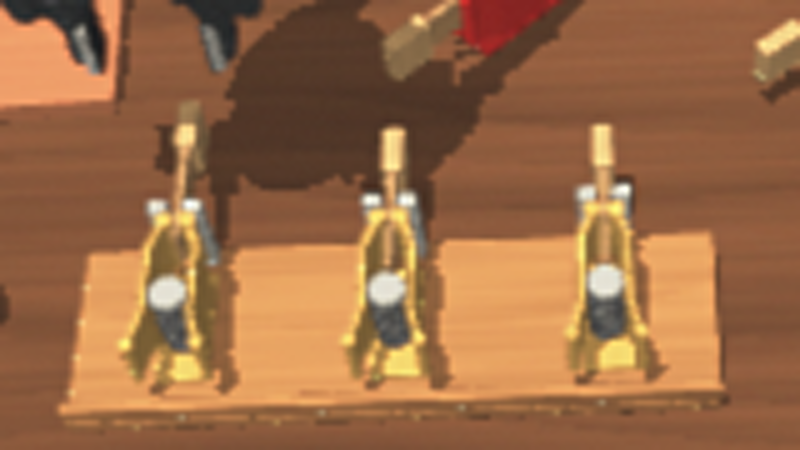

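>>> {"fn": "step_arm", "kwargs": {
  "increments": [0,-3,0,0,0,0,0,-6,0,0,0,0,0,-9.2,0,0,0,0,0,-9.2,0,0,0,0,0,-9.2,0,0,0,0]
}}

```text
t: 9.8
eef_pos: [0.5967, -0.2594, 0.106]
eef_rot: [[-0.0, -1.0, 0.0], [-1.0, 0.0, -0.0], [0.0, -0.0, -1.0]]
force: [0.1, 0.2, 0.2]
gripper_width: 0.599
```

Run:
```python
from h import *
plan([.598,-.2598,.021])
```

```text
t 9.8 p [ 0.5967 -0.2594  0.106 ] F [0.07 0.22 0.24] w 0.599
cm [ 0.04 -0.13  8.5 ] deg [-0.01 -0.   -0.  ]
```

>>> {"fn": "step_arm", "kwargs": {
  "increments": [0,-0.1,3,0,0,0,0,-0.1,5,0,0,0,0,-0.1,7,0,0,0,0,-0.1,8.5,0,0,0,0,-0.1,8.5,0,0,0]
}}

```text
t: 10.42
eef_pos: [0.5967, -0.2589, 0.0194]
eef_rot: [[-0.0, -1.0, -0.002], [-1.0, 0.0, 0.002], [-0.002, 0.002, -1.0]]
force: [0.8, 0.3, 0.2]
gripper_width: 0.598
```

Run:
```python
from h import *
plan([.598,-.2598,.021])
im,d=grab('scene')
cv2.imwrite('pics/s4.png',cv2.resize(im[150:260,160:340],None,fx=4.4,fy=4.4,interpolation=cv2.INTER_CUBIC))
```

```text
t 10.43 p [ 0.5967 -0.2589  0.0194] F [0.76 0.34 0.16] w 0.598
cm [ 0.09 -0.13 -0.16] deg [ 0.13  0.09 -0.01]
```

View pics/s4.png

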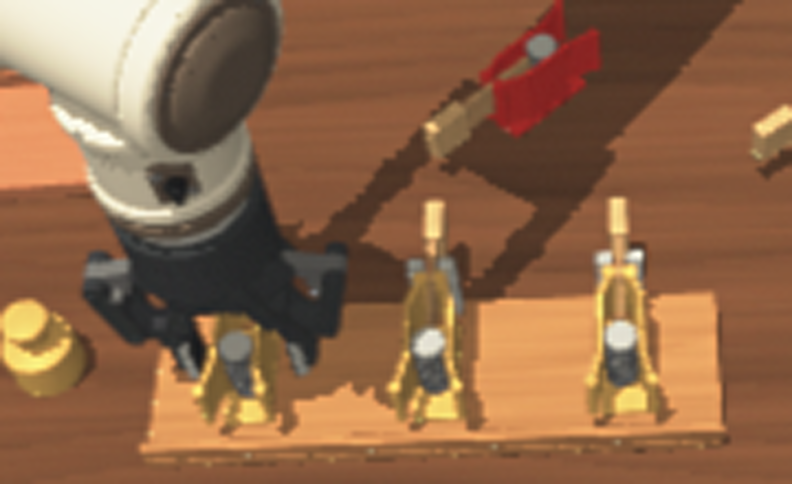

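Fingers straddle the clip; correct slightly and close.

>>> {"fn": "step_arm", "kwargs": {
  "increments": [0.09,-0.1,-0.1,0,0,0,0.09,-0.1,-0.1,0,0,0]
}}

```text
t: 10.72
eef_pos: [0.5994, -0.2609, 0.0229]
eef_rot: [[-0.0, -1.0, 0.001], [-1.0, 0.0, -0.001], [0.001, -0.001, -1.0]]
force: [0.5, -0.0, 0.6]
gripper_width: 0.602
```

>>> {"fn": "step_arm", "kwargs": {
  "increments": [0,0,0,0,0,0,0,0,0,0,0,0,0,0,0,0,0,0,0,0,0,0,0,0,0,0,0,0,0,0],
  "jaw": 1,
  "force": 60
}}

```text
t: 11.35
eef_pos: [0.6, -0.2611, 0.0237]
eef_rot: [[-0.0, -1.0, 0.003], [-1.0, 0.0, -0.002], [0.002, -0.003, -1.0]]
force: [0.6, 0.9, 5.2]
gripper_width: 0.301
```

>>> {"fn": "step_arm", "kwargs": {
  "increments": [0,0,-1,0,0,0,0,0,-2,0,0,0,0,0,-3,0,0,0,0,0,-4,0,0,0,0,0,-5.5,0,0,0,0,0,-7,0,0,0,0,0,-8.5,0,0,0,0,0,-10,0,0,0,0,0,-11,0,0,0,0,0,-11,0,0,0]
}}

```text
t: 12.6
eef_pos: [0.6002, -0.2613, 0.1349]
eef_rot: [[-0.0, -1.0, 0.004], [-1.0, 0.0, -0.003], [0.003, -0.004, -1.0]]
force: [-0.3, 0.7, -3.2]
gripper_width: 0.295
```

Run:
```python
from h import *
plan([.525,.350,.13])
im,d=grab('scene')
cv2.imwrite('pics/s5.png',cv2.resize(im[110:260,160:360],None,fx=4,fy=4,interpolation=cv2.INTER_CUBIC))
```

```text
t 12.6 p [ 0.6002 -0.2613  0.1349] F [-0.34  0.7  -3.24] w 0.295
cm [-61.13   7.53   0.29] deg [-0.24 -0.16 -0.  ]
```

View pics/s5.png

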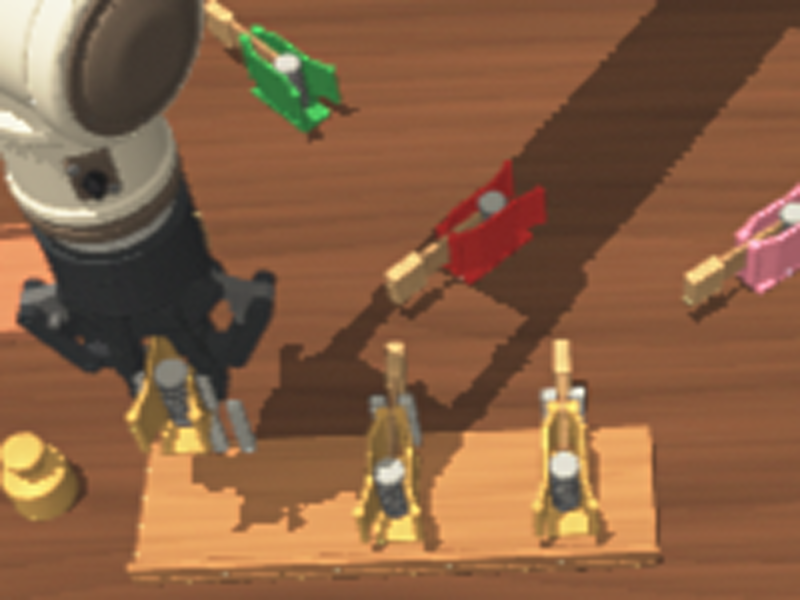

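>>> {"fn": "step_arm", "kwargs": {
  "increments": [-4,0.5,0,0,0,0,-9,1,0,0,0,0,-14,1.7,0,0,0,0,-19,2.3,0,0,0,0,-24,3,0,0,0,0,-29,3.6,0,0,0,0,-34,4.2,0,0,0,0,-39,4.8,0,0,0,0,-44,5.4,0,0,0,0,-49,6,0,0,0,0,-54,6.6,0,0,0,0,-58,7.2,0,0,0,0]
}}

```text
t: 14.15
eef_pos: [0.5267, 0.3208, 0.1316]
eef_rot: [[0.001, -1.0, 0.001], [-1.0, -0.001, -0.002], [0.002, -0.001, -1.0]]
force: [0.2, -0.5, -2.9]
gripper_width: 0.295
```

>>> {"fn": "step_arm", "kwargs": {
  "increments": [-1,0,0,0,0,0,-1,0,0,0,0,0,-1,0,0,0,0,0]
}}

```text
t: 14.52
eef_pos: [0.5268, 0.3295, 0.1312]
eef_rot: [[-0.0, -1.0, 0.001], [-1.0, 0.0, -0.003], [0.003, -0.001, -1.0]]
force: [-0.8, -0.5, -2.7]
gripper_width: 0.295
```

Run:
```python
from h import *
plan([.527,.350,.021])
im,d=grab('scene','s6.png')
```

```text
t 14.53 p [0.5268 0.3295 0.1312] F [-0.78 -0.52 -2.71] w 0.295
cm [-2.090e+00 -1.000e-02  1.102e+01] deg [-0.04 -0.18 -0.02]
```

View pics/s6.png

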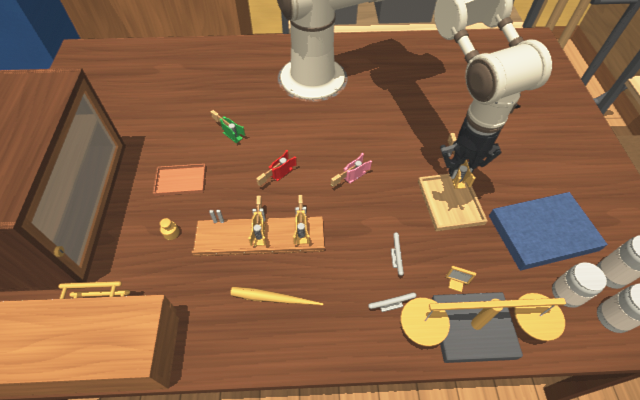

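>>> {"fn": "step_arm", "kwargs": {
  "increments": [-2.1,0,0,0,0,0,-2.1,0,2,0,0,0,-2.1,0,4,0,0,0,-2.1,0,6,0,0,0,-2.1,0,8,0,0,0,-2.1,0,9.5,0,0,0,-2.1,0,10,0,0,0,-2.1,0,10,0,0,0]
}}

```text
t: 15.58
eef_pos: [0.5272, 0.3502, 0.0313]
eef_rot: [[-0.001, -1.0, 0.001], [-1.0, 0.001, -0.003], [0.003, -0.001, -1.0]]
force: [-0.7, 0.4, -2.3]
gripper_width: 0.294
```

>>> {"fn": "step_arm", "kwargs": {
  "increments": [0,0,0.3,0,0,0,0,0,0.6,0,0,0,0,0,0.6,0,0,0]
}}

```text
t: 15.95
eef_pos: [0.5271, 0.3501, 0.0252]
eef_rot: [[-0.001, -1.0, 0.001], [-1.0, 0.001, -0.003], [0.003, -0.001, -1.0]]
force: [-0.6, 0.5, -2.4]
gripper_width: 0.299
```

>>> {"fn": "step_arm", "kwargs": {
  "increments": [0,0,0.15,0,0,0,0,0,0.3,0,0,0,0,0,0.3,0,0,0]
}}

```text
t: 16.32
eef_pos: [0.5269, 0.35, 0.022]
eef_rot: [[-0.001, -1.0, 0.0], [-1.0, 0.001, -0.003], [0.003, -0.0, -1.0]]
force: [-0.3, 0.5, -2.9]
gripper_width: 0.297
```

>>> {"fn": "step_arm", "kwargs": {
  "increments": [0,0,0.1,0,0,0,0,0,0.15,0,0,0,0,0,0.15,0,0,0]
}}

```text
t: 16.7
eef_pos: [0.5269, 0.35, 0.0205]
eef_rot: [[-0.001, -1.0, 0.0], [-1.0, 0.001, -0.003], [0.003, -0.0, -1.0]]
force: [0.2, -0.3, -3.3]
gripper_width: 0.296
```

>>> {"fn": "step_arm", "kwargs": {
  "increments": [0,0,0.05,0,0,0,0,0,0.1,0,0,0,0,0,0.1,0,0,0]
}}

```text
t: 17.08
eef_pos: [0.527, 0.35, 0.0197]
eef_rot: [[-0.001, -1.0, 0.0], [-1.0, 0.001, -0.003], [0.003, -0.0, -1.0]]
force: [-1.2, 0.0, -1.6]
gripper_width: 0.296
```

>>> {"fn": "step_arm", "kwargs": {
  "increments": [0,0,0.05,0,0,0,0,0,0.1,0,0,0,0,0,0.1,0,0,0]
}}

```text
t: 17.45
eef_pos: [0.527, 0.3501, 0.0197]
eef_rot: [[-0.0, -1.0, 0.0], [-1.0, 0.0, -0.003], [0.003, -0.0, -1.0]]
force: [-4.9, -1.8, 6.4]
gripper_width: 0.3
```

Contact with the tray floor. Release gently and rise.

>>> {"fn": "step_arm", "kwargs": {
  "increments": [0,0,0,0,0,0,0,0,0,0,0,0,0,0,0,0,0,0,0,0,0,0,0,0],
  "jaw": -0.2
}}

```text
t: 17.95
eef_pos: [0.527, 0.3501, 0.0196]
eef_rot: [[-0.0, -1.0, 0.0], [-1.0, 0.0, -0.003], [0.003, -0.0, -1.0]]
force: [0.0, 0.3, 0.4]
gripper_width: 0.597
```

>>> {"fn": "step_arm", "kwargs": {
  "increments": [0,0,-2,0,0,0,0,0,-5,0,0,0,0,0,-9,0,0,0,0,0,-14,0,0,0,0,4,-16,0,0,0,0,9,-16,0,0,0,0,14,-16,0,0,0,0,14,-16,0,0,0]
}}

```text
t: 18.95
eef_pos: [0.3839, 0.3507, 0.1803]
eef_rot: [[0.002, -1.0, -0.0], [-1.0, -0.002, -0.003], [0.003, 0.0, -1.0]]
force: [0.6, 0.3, 0.1]
gripper_width: 0.601
```

Run:
```python
from h import *
im,d=grab('scene'); t,dt=grab('top')
cv2.imwrite('pics/s7.png',cv2.resize(im[100:270,150:500],None,fx=2.2,fy=2.2,interpolation=cv2.INTER_CUBIC))
cv2.imwrite('pics/t7.png',cv2.resize(t[90:260,140:490],None,fx=2.2,fy=2.2,interpolation=cv2.INTER_CUBIC))
for nm,D in(('scene',d),('top',dt)):
    Q=cloud(nm,D)
    for y0 in(-.05,-.155):
        q=Q[(D>0)&(abs(Q[...,1]-y0)<.008)&(Q[...,0]>.48)&(Q[...,0]<.55)&(Q[...,2]>.055)&(Q[...,2]<.066)]; print(nm,y0,len(q),q[:,0].min())
    q=Q[(D>0)&(Q[...,0]>.4)&(Q[...,0]<.6)&(abs(Q[...,1]-.35)<.05)&(Q[...,2]>.03)&(Q[...,2]<.075)]
    print(nm,len(q),q.min(0),q.max(0),q.mean(0))
plan([.5,.35,.2])
```

```text
scene -0.05 39 0.5170560222640582
scene -0.155 38 0.5156993593088167
scene 471 [0.42139585 0.33218016 0.03020356] [0.56541298 0.37030683 0.06298979] [0.50922655 0.35164547 0.0482322 ]
top -0.05 41 0.5165760056034694
top -0.155 42 0.5144476605692113
top 412 [0.42091702 0.32957353 0.03000626] [0.56487291 0.36641876 0.06540121] [0.50302384 0.34736877 0.04925841]
t 19.05 p [0.3875 0.351  0.181 ] F [ 0.08 -0.56 -0.23] w 0.601
cm [  0.11 -11.26  -1.86] deg [-0.16 -0.13  0.01]
```

View pics/s7.png

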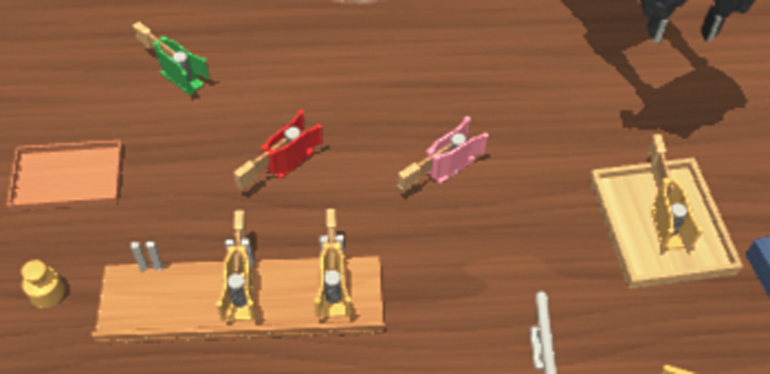

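View pics/t7.png

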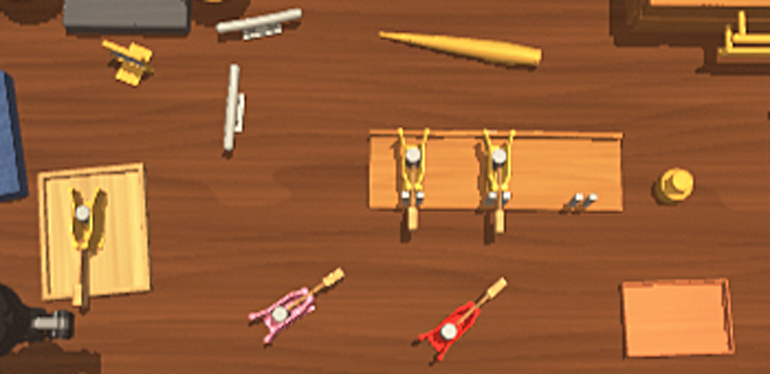

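```bash
python3 -c "
from h import *
print(order.sign_off())"
```

```text
the job is handed in; nothing more can be done
None
```

The weak clip is standing upright in the pine scrap tray with its card drawn out about 2 cm, and the job was handed in at about 19 s of the 61 s allowed.

- **Finding it:** I tugged the card in the right-hand bay (y ≈ -0.26) first. Once the clip's lips met the posts, the card slid at a steady 3–4 N. That is the weak clip's friction, so I did not tug the other two and never pulled to 8 N. No reading at the end of a pull step went above 4.1 N.
- **Drawing the card:** I drew it out about 2 cm while the clip still stood in the rack. The pictures show the tab moved 22 mm, of which about 2 mm was the clip itself sliding to the posts.
- **Moving the clip:** I gripped it by the side plates, lifted it with its card, lowered it until the tray floor took contact, then let go and backed the arm clear.

**Last checks:** The final pictures show the clip upright inside the tray, its foot clear of the walls. From tab to tail it measures 144 mm, which puts the card about 21 mm out. The two good clips stand in their bays with their tabs within about 1 mm of where they started. The other things on the counter look undisturbed in the pictures, and the gripper was touching nothing. No check failed. The two cameras disagree by 1–4 mm sideways, which made no difference to the result.

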